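Box up the batch of cut tubes and bring the piece counter to seven

ROBOT

A 6-joint arm with a two-finger parallel gripper is mounted at the origin on the work surface. World frame = base frame: x ahead of the robot, y to its left, z up, the work surface at z = 0. Lengths are in m, angles in rad, forces in N, time in s.
With the tool pointing down it reaches from about 0.35 to 0.975 m from the base axis. Payload 4.9 kg.
Tool frame: the origin (TCP) lies between the finger pads; the fingertips stand 19 mm ahead of it and the grasp point (between the pads) is the TCP; z points along the fingers, y is the direction in which the jaws open and shut (so a half turn about z gives the same grasp; the last joint's range is limited). The gripper opens to 85 mm and grips with 20 to 120 N. Pads are 22 mm wide; open, the fingers measure 114 mm over their backs; the gripper's body (76 mm by 85 mm) begins 54 mm behind the grasp point. The pads swing forward as they close: fully open they stand 13 mm farther back than shut.
Start: joints at [1.199, 0.053, 1.613, -0, 1.476, -0.119], TCP at [0.156, 0.605, 0.25] pointing down, gripper open.
Joint ranges: [-3.01, 3.01], [-1.01, 2.22], [0.06, 2.58], [-1.02, 4.17], [0.09, 2.62], [-3.14, 3.14]. Speed limits (rad/s): [2.57, 2.57, 3.14, 3.14, 3.14, 3.14].

INTERFACE

Orientations are given as a unit quaternion [w, x, y, z].
In Python, from plant import state, grab_frame, calibration, job_done gives the robot as it stands. The module is installed in compiled form; this text tells all that it offers.
- The arm moves only by the tool servo_tool, never from a script. Its argument "deltas" is a list that holds one entry, the list of rows, each a list of 5 numbers: the finger opening in mm, from 0 to 85.4, then the shift along the world's x, y, z in mm, then the turn about the world's z in units of 6 degrees (1.0 is 6 degrees). A call has 1 to 5 rows; each row is the pose to reach, as a shift and turn from the pose commanded when the call began; what a row does not reach only later rows make up. A row lasts 1/8 s, in which the tool goes at most 62.5 mm and 10.7 degrees, less where a joint would pass 70% of its speed; a pose out of reach is approached as far as the arm can. A call with a gripper value outside its range is refused whole. The fingers move at their own pace and stop on an object; the grip force is fixed at half the most. Time passes only in rows, so rows that repeat a pose let the fingers close. It gives the time, the measured TCP pose, the force and the opening at its end, in the units of the state.
- state(): the state, without advancing time (a new reading comes with each control period).
- grab_frame(name): name is "scene" or "top" or "wrist"; returns the picture (480x640x3 uint8, red, green, blue); there is no depth.
- calibration(name): a dict with "intrinsics" (3x3 intrinsics, pixels), "world_from_camera" (4x4, takes a point from camera to world coordinates). Camera axes: x right, y down, z forward; pixel columns grow to the right and rows downward; lengths in m; the calibration is good to about 2 mm. A picture is of the moment at which its call begins: read the wrist's pose just before it. calibration takes no time and is no camera call; for the wrist camera it gives the pose at the moment of the call.
- job_done(): hands the job in, once; it reports no verdict.
The state is a dict: "time": time; "joint_pos": joint angles; "joint_vel": joint speeds; "joint_efforts": joint torques, N m; "tool_pos": TCP position; "tool_rot": TCP orientation; "contact_force": force on the tool from outside, world axes, zero at the start; "ft_torque": the same for the moment, N m; "gripper_width": opening from 0.0 (shut) to 1.0 (fully open).
Only numpy, scipy, OpenCV 4.12 (cv2) and the standard library are available. Lean on these libraries where they do the work, as an engineer would, in place of code of your own. Each camera call takes 0.05 s, during which the arm holds its last target.

TASK

Finish this batch of seven: lay the two full-length square tubes that are still out on the bench in the box with the other five, shut the box's lid, and bring the piece counter up to date by pressing its key again and again until the figure 7 stands square in the window. Leave the short offcut, the paper cup and the tape roll where they are.

Things in the scene. Friction and masses are not known exactly. Their poses are not given: they have to be found in the camera images.
- counter: Bench piece counter, bolted to the bench: a grey sheet-metal housing 130 x 78 mm, 103 mm high, on a 162 x 92 x 6 mm foot. A round black push key stands on the half of its top nearer the robot, and a small steel-framed window in the other half shows the figure drum. Origin under the housing 7 mm nearer the key than its middle, at bench height; x runs from the key to the window, z up.
- window (a point): Centre of the 33 x 33 mm window in the counter's top, 103 mm above the bench and 54 mm along the counter's x from the key's axis. Two short black marks beside it show the reading line. The figure standing in it is the count; figures are 20 mm high, black on white, upright for a reader on the key's side.
- key_top (a point): Middle of the top face of the counter's black push key, a disc of 38 mm diameter, 131 mm above the bench at rest. It moves straight down 15 mm to its stop and springs back (about 1 N at first, up to 5 or 6 N on the way as the click spring gives, then a firm stop). One press past about 10 mm steps the drum on by one figure, only forward; it must come up fully (within 1 mm) before it can step again.
- figure_drum (a joint): Angle of the counter's ten-figure drum (0 to 9): figure k stands square in the window at k x 0.62832 rad, and the value grows by 0.62832 with each press. A click spring holds it at whole figures. It starts on 2, 3, 4 or 5, and cannot be stepped back.
- step_key (a joint): How far the key is pressed: 0 up, 0.015 m fully down.
- box: Open black plastic box fixed on the bench, outside 164 (x) x 186 (y) x 66 mm high, walls and floor 4 mm; inside 156 x 178 mm. Origin at the middle of its underside, x towards its hinged side, which is the side away from the robot. Five tubes lie side by side on its floor along its x, their tops 29 mm above the bench, so two more lie on top of them (there is room 37 mm high over them under the lid).
- lid (a joint): Opening of the grey flat lid: 0 shut on the rim, 1.9 rad fully open, leaning back 19 degrees past upright, where it stays by its weight. It turns freely (0.15 kg) and falls shut by itself once tipped forward past upright (below 1.55 rad).
- lid_hinge (a point): Middle of the lid's hinge line, on the box's far (+x) top edge, 66 mm above the bench and 82 mm along x from the box's middle; the hinge runs along the box's y. The lid is 164 mm long from the hinge (174 mm with its middle thumb tab), 186 mm wide and 5 mm thick (7 mm at the ribs); open, it stands up from the hinge to about 230 mm above the bench.
- tube_a_center (a point): Centre of a loose full-length piece of square steel tube, 140 x 25 x 25 mm, 0.2 kg (0.14 to 0.26), lying on the bench; x along its length.
- tube_b_center (a point): Centre of the second loose full-length tube, the same as tube_a.
- packed_1_center (a point): Centre of one of the five tubes, each as tube_a, already lying in the box.
- packed_2_center (a point): Centre of one of the five tubes, each as tube_a, already lying in the box.
- packed_3_center (a point): Centre of one of the five tubes, each as tube_a, already lying in the box.
- packed_4_center (a point): Centre of one of the five tubes, each as tube_a, already lying in the box.
- packed_5_center (a point): Centre of one of the five tubes, each as tube_a, already lying in the box.
- offcut_center (a point): Centre of a loose offcut of the same 25 mm square tube, only 65 mm long, lying on the bench beside the two tubes. To be left alone.
- cup: White paper cup standing on the bench, 80 mm across the rim, 100 mm high; origin under its middle. To be left alone.
- tape_roll: Roll of black tape lying flat, 100 mm across, 24 mm high; origin under its middle. To be left alone.

How it is judged:
At the end, for the whole second after the job is handed in: All seven full-length tubes lie inside the box, the lid is shut (within 0.04 rad, about 2 degrees), the figure 7 stands in the counter's window (within a quarter of a figure), and the key is up (x of tube_a_center in the frame of box between -0.075 and 0.075 m and y of tube_a_center in the frame of box between -0.085 and 0.085 m and z of tube_a_center in the frame of box between 0.008 and 0.06 m and x of tube_b_center in the frame of box between -0.075 and 0.075 m and y of tube_b_center in the frame of box between -0.085 and 0.085 m and z of tube_b_center in the frame of box between 0.008 and 0.06 m and x of packed_1_center in the frame of box between -0.075 and 0.075 m and y of packed_1_center in the frame of box between -0.085 and 0.085 m and z of packed_1_center in the frame of box between 0.008 and 0.06 m and x of packed_2_center in the frame of box between -0.075 and 0.075 m and y of packed_2_center in the frame of box between -0.085 and 0.085 m and z of packed_2_center in the frame of box between 0.008 and 0.06 m and x of packed_3_center in the frame of box between -0.075 and 0.075 m and y of packed_3_center in the frame of box between -0.085 and 0.085 m and z of packed_3_center in the frame of box between 0.008 and 0.06 m and x of packed_4_center in the frame of box between -0.075 and 0.075 m and y of packed_4_center in the frame of box between -0.085 and 0.085 m and z of packed_4_center in the frame of box between 0.008 and 0.06 m and x of packed_5_center in the frame of box between -0.075 and 0.075 m and y of packed_5_center in the frame of box between -0.085 and 0.085 m and z of packed_5_center in the frame of box between 0.008 and 0.06 m and value of joint lid below 0.04 rad and value of joint figure_drum between 4.24116 and 4.55532 rad and value of joint step_key below 0.002 m); the robot touches nothing.
It fails at once if the offcut is moved more than 40 mm (distance of offcut_center from where it was at the start of the episode above 0.04 m).
It fails at once if the cup is moved more than 40 mm or tipped over (distance of cup from where it was at the start of the episode above 0.04 m or angle between cup's own z axis and vertical above 0.5 rad).
It fails at once if the tape roll is moved more than 40 mm (distance of tape_roll from where it was at the start of the episode above 0.04 m).
It also fails if it takes over 72 s, if anything falls off the work surface, if the arm or the gripper's body presses on something with over 40 N, if the wrist force passes 120 N, or if a joint passes its speed limit or range.

## Working session

There is one attempt and no reset: what is moved stays moved. The work goes in short steps, Python scripts to look and compute and a tool call to move; the robot and the scene stay as the last step left them, time stands still between calls to the robot, and variables do not carry over. Pictures are saved under pics/ and viewed, and the job is handed in when it is done.

Besides the shell and the picture viewer there is one more tool, called after "Emit:" by a JSON object that holds its "method" and its "body". servo_tool: Moves the arm, as the interface text tells. Its arguments: {"type":"object","properties":{"deltas":{"type":"array","items":{"type":"array","items":{"type":"array","items":{"type":"number"}}}}},"required":["deltas"]}

```bash
mkdir -p pics; python3 - <<'E'
from plant import *
import cv2,numpy as np
np.set_printoptions(precision=4,suppress=True)
for n in ("scene","top","wrist"):
    c=calibration(n); print(n,np.array(c["intrinsics"]).tolist()); print(np.array(c["world_from_camera"]))
    cv2.imwrite(f"pics/a_{n}.png",grab_frame(n)[:,:,::-1])
s=state();print(s)
E
```

```text
scene [[470.27583118486507, 0.0, 317.41149902407733], [0.0, 470.27583118486507, 239.11974898066396], [0.0, 0.0, 1.0]]
[[ 0.6295  0.5415 -0.5572  1.0765]
 [ 0.7768 -0.4529  0.4376 -0.3884]
 [-0.0154 -0.7083 -0.7058  0.7298]
 [ 0.      0.      0.      1.    ]]
top [[624.1510470040595, 0.0, 328.4118594323866], [0.0, 624.1510470040595, 253.5905633398473], [0.0, 0.0, 1.0]]
[[-0.0101 -0.9831  0.183   0.3475]
 [-0.9999  0.0083 -0.0104  0.0337]
 [ 0.0087 -0.1831 -0.9831  1.2857]
 [ 0.      0.      0.      1.    ]]
wrist [[417.37643268762855, 0.0, 320.1103489752797], [0.0, 417.37643268762855, 243.6028383145305], [0.0, 0.0, 1.0]]
[[ 0.2497  0.9289  0.2734  0.0861]
 [ 0.9683 -0.2392 -0.072   0.6217]
 [-0.0014  0.2827 -0.9592  0.3735]
 [ 0.      0.      0.      1.    ]]
{'time': 0.15, 'joint_pos': array([ 1.199 ,  0.0532,  1.614 , -0.    ,  1.476 , -0.119 ]), 'joint_vel': array([ 0.0002, -0.0018, -0.0051, -0.0013,  0.0014,  0.0002]), 'joint_efforts': array([  0.0001, -39.4244, -37.072 ,  -0.0001,   0.0046,   0.    ]), 'tool_pos': array([0.1562, 0.6047, 0.2493]), 'tool_rot': array([-0.0002,  0.126 ,  0.992 , -0.0008]), 'contact_force': array([ 0.4414, -0.2387, -0.9344]), 'ft_torque': array([-0.0341, -0.0284,  0.0492]), 'gripper_width': 0.9993075990691364}
```

View pics/a_scene.png

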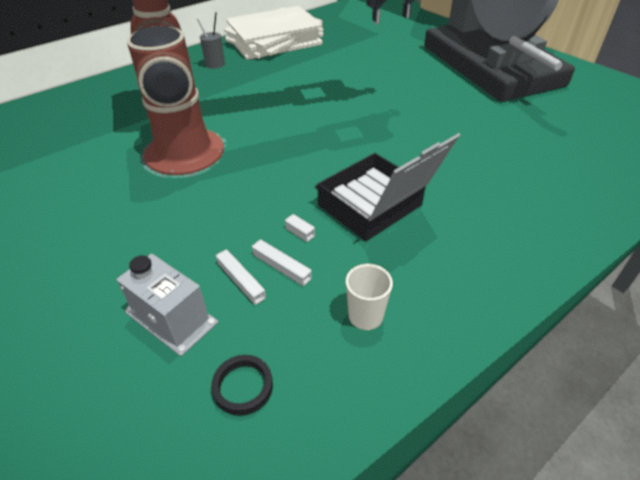

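View pics/a_top.png

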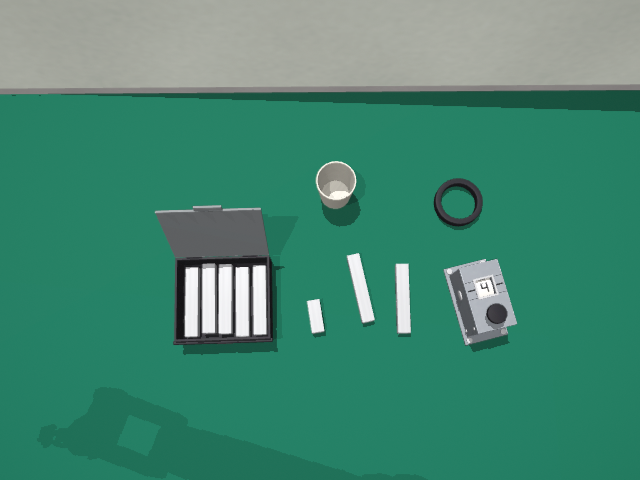

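View pics/a_wrist.png

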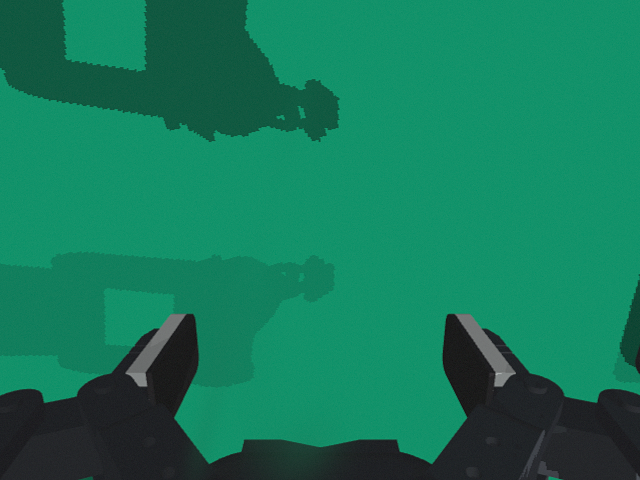

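The top view shows 4 in the window at (485,287), so it needs 3 presses. The two tubes are at (361,288) and (403,298), the box is at (223,300) and the key at (497,314). Next I'll measure them.

```bash
cat > h.py <<'E'
from plant import *
import cv2,numpy as np
np.set_printoptions(precision=4,suppress=True)
def bp(n,uv,z,c=None):
    c=c or calibration(n);K=np.array(c["intrinsics"]);T=np.array(c["world_from_camera"])
    uv=np.atleast_2d(uv).astype(float)
    d=np.c_[(uv-[K[0,2],K[1,2]])/K[0,0],np.ones(len(uv))]@T[:3,:3].T
    return T[:3,3]+d*((z-T[2,3])/d[:,2])[:,None]
def pj(n,P,c=None):
    c=c or calibration(n);K=np.array(c["intrinsics"]);T=np.array(c["world_from_camera"])
    p=(np.atleast_2d(P)-T[:3,3])@T[:3,:3]; p=p@K.T; return p[:,:2]/p[:,2:]
E
python3 - <<'E'
from h import *
im=cv2.imread("pics/a_top.png")
g=im.min(axis=2)
m=(g>185).astype(np.uint8)
n,l,st,ce=cv2.connectedComponentsWithStats(m[:400])
for i in range(1,n):
    if st[i,4]>200 and ce[i][1]>200:
        pts=np.argwhere(l==i)[:,::-1]
        w=bp("top",pts,0.029 if ce[i][0]<275 else 0.025)[:,:2]
        r=cv2.minAreaRect((w*1000).astype(np.float32))
        print(st[i],ce[i],[np.round(x,1) for x in r], np.round(w.mean(0),4))
big=cv2.resize(im[240:360,160:290],None,fx=6,fy=6,interpolation=cv2.INTER_CUBIC)[:600]
cv2.imwrite("pics/b1.png",cv2.resize(im[200:350,165:280],(690,900))[:,:] if 0 else cv2.resize(im[200:350,165:280],(460,600)))
cv2.imwrite("pics/b2.png",cv2.resize(im[245:355,330:530],(800,440)))
E
```

```text
[347 253  27  69 837] [360.3106 287.5484] [array([512.2, -43.8]), array([139.7,  25. ]), np.float64(12.0)] [ 0.5116 -0.0439]
[396 264  15  69 849] [402.8551 297.9812] [array([ 489.9, -129.9]), array([138.8,  25. ]), np.float64(0.0)] [ 0.4895 -0.1299]
[219 267  13  67 808] [224.62   299.5495] [array([488.6, 230. ]), array([133.9,  24.4]), np.float64(1.1)] [0.4891 0.2307]
[236 267  13  69 849] [241.6961 301.3687] [array([486.4, 195.5]), array([138.3,  24.4]), np.float64(1.0)] [0.4852 0.1962]
[253 266  13  69 852] [259.0962 299.358 ] [array([488.2, 161.2]), array([137.6,  24.4]), np.float64(0.7)] [0.4889 0.1612]
[185 268  13  69 835] [191.0503 301.9054] [array([485.4, 298.2]), array([137.4,  24.2]), np.float64(1.6)] [0.485  0.2981]
[202 268  13  65 808] [208.2673 299.7067] [array([488.8, 264.2]), array([130.1,  24.3]), np.float64(1.3)] [0.4891 0.2636]
[473 274  26  26 357] [484.8936 287.3221] [array([ 511. , -299.1]), array([43.4, 43.7]), np.float64(13.5)] [ 0.5096 -0.298 ]
[307 299  17  34 388] [315.2938 315.5876] [array([455.5,  48. ]), array([64.7, 24.1]), np.float64(8.5)] [0.4553 0.048 ]
```

View pics/b1.png

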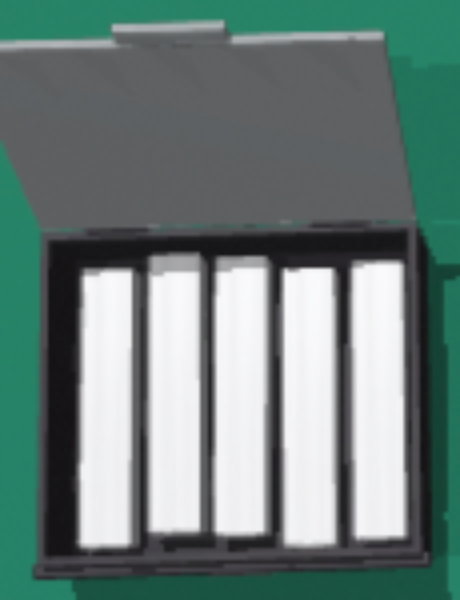

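View pics/b2.png

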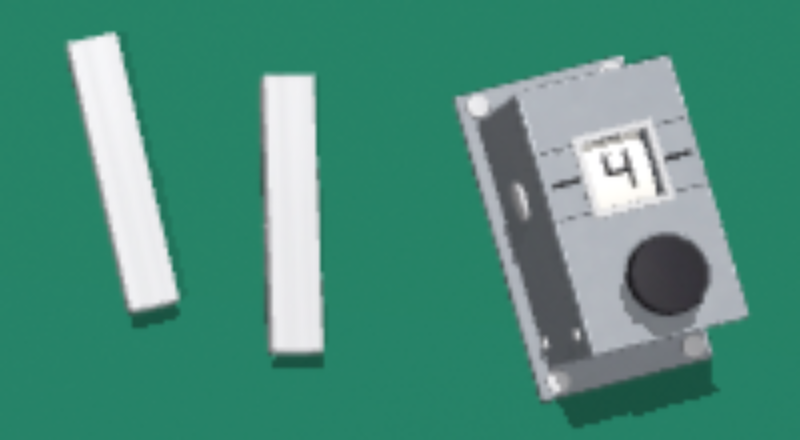

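```bash
python3 - <<'E'
from h import *
im=cv2.imread("pics/a_top.png")
print("rim",bp("top",np.array([[45,235],[415,228],[428,555],[40,558]])/4+[165,200],0.066))
g=im.max(axis=2)[290:335,480:515]
m=(g<70).astype(np.uint8)
n,l,st,ce=cv2.connectedComponentsWithStats(m)
for i in range(1,n):
    if st[i,4]>80:
        p=np.argwhere(l==i)[:,::-1]+[480,290]
        hull=cv2.minEnclosingCircle(p.astype(np.float32)); print(st[i],hull,"key",bp("top",hull[0],0.131))
w=bp("top",np.array([[580,135],[655,120],[672,200],[597,215]])/4+[330,245],0.103); print("win",w,w.mean(0))
# lines of tubes angles via PCA
g=im.min(axis=2);m=(g>185).astype(np.uint8)
n,l,st,ce=cv2.connectedComponentsWithStats(m[:400])
for i in range(1,n):
    if st[i,4]>300 and ce[i][1]>200:
        p=bp("top",np.argwhere(l==i)[:,::-1],0.027)[:,:2]
        v=np.linalg.svd(p-p.mean(0),full_matrices=False)[2][0];v*=np.sign(v[0])
        print(p.mean(0),np.degrees(np.arctan2(v[1],v[0])))
si=grab_frame("scene")[:,:,::-1]
cv2.imwrite("pics/b3.png",cv2.resize(si[120:350,100:400],(780,598)))
E
```

```text
rim [[0.5667 0.3222 0.066 ]
 [0.5687 0.1391 0.066 ]
 [0.4077 0.1317 0.066 ]
 [0.4081 0.3191 0.066 ]]
[  7  14  20  20 283] ((496.1914978027344, 313.74468994140625), 10.005179405212402) key [[ 0.4465 -0.2884  0.131 ]]
win [[ 0.5163 -0.2594  0.103 ]
 [ 0.5232 -0.2959  0.103 ]
 [ 0.4846 -0.3018  0.103 ]
 [ 0.4777 -0.2655  0.103 ]] [ 0.5004 -0.2807  0.103 ]
[ 0.5113 -0.0438] 12.009982553797343
[ 0.4893 -0.1297] 0.10832643548519252
[0.4894 0.231 ] 0.6756385099359277
[0.4854 0.1965] 1.0835322351629435
[0.4891 0.1614] 1.3121017739920722
[0.4852 0.2985] 0.4403820050895081
[0.4893 0.264 ] 1.8658102255971085
[ 0.5093 -0.2975] -36.48376355195166
[0.4551 0.048 ] 8.285378715497268
```

View pics/b3.png

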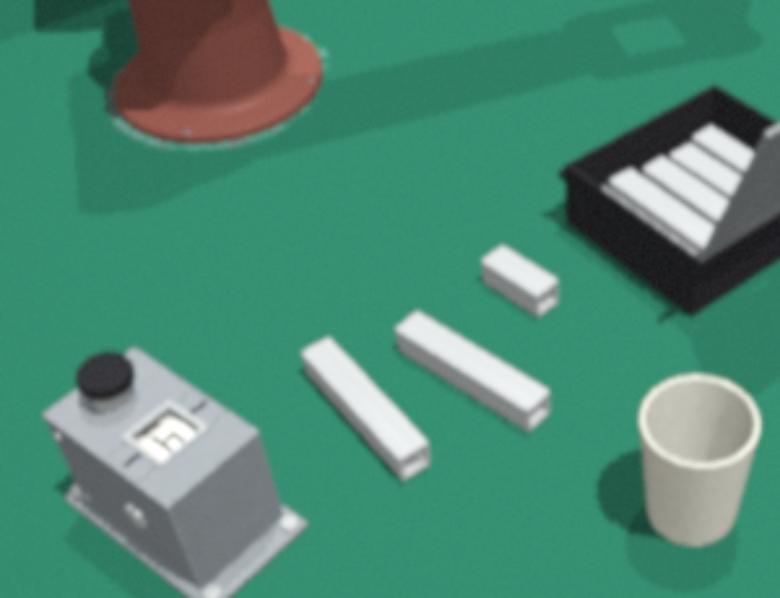

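Emit:
{"method": "servo_tool", "body": {"deltas": [[[60,30,-54,0,0.8],[60,60,-108,0,1.6],[60,90,-162,0,2.4],[60,120,-216,0,3.2],[60,150,-270,0,4.41]]]}}

```text
time: 0.82
tool_pos: [0.3068, 0.3334, 0.2503]
tool_rot: [0.0, -0.107, 0.994, 0.0]
contact_force: [1.0, -1.0, 0.5]
gripper_width: 0.7
```

Emit:
{"method": "servo_tool", "body": {"deltas": [[[60,30,-54,0,0],[60,60,-108,0,0],[60,90,-162,0,0],[60,120,-216,-30,0],[60,150,-270,-60,0]]]}}

```text
time: 1.45
tool_pos: [0.4518, 0.0729, 0.1957]
tool_rot: [0.001, -0.104, 0.995, -0.0]
contact_force: [0.7, 1.0, 0.6]
gripper_width: 0.703
```

Emit:
{"method": "servo_tool", "body": {"deltas": [[[60,28,-54,-20,0],[60,55,-109,-60,0],[60,55,-109,-80,0],[60,55,-109,-80,0]]]}}

```text
time: 1.95
tool_pos: [0.5041, -0.0346, 0.113]
tool_rot: [-0.003, -0.103, 0.995, 0.001]
contact_force: [0.0, 1.3, 1.0]
gripper_width: 0.702
```

```bash
python3 - <<'E'
from h import *
s=state();print(s["tool_pos"],s["tool_rot"])
c=calibration("wrist")
im=grab_frame("wrist")[:,:,::-1].copy()
# predicted tube A and B, offcut outline tops
for (x,y,a,L,col) in ((.5115,-.0438,12,.07,(0,0,255)),(.4897,-.1298,0.1,.07,(255,0,0)),(.4553,.048,8.3,.0325,(0,255,255))):
    a=np.radians(a);u=np.array([np.cos(a),np.sin(a)]);v=np.array([-u[1],u[0]])
    P=[np.r_[np.array([x,y])+i*L*u+j*.0125*v,.025] for i,j in ((1,1),(1,-1),(-1,-1),(-1,1))]
    cv2.polylines(im,[pj("wrist",P,c).astype(np.int32)],True,col,1)
cv2.imwrite("pics/c1.png",im)
E
```

```text
[ 0.5041 -0.0346  0.113 ] [-0.0029 -0.1034  0.9946  0.001 ]
```

View pics/c1.png

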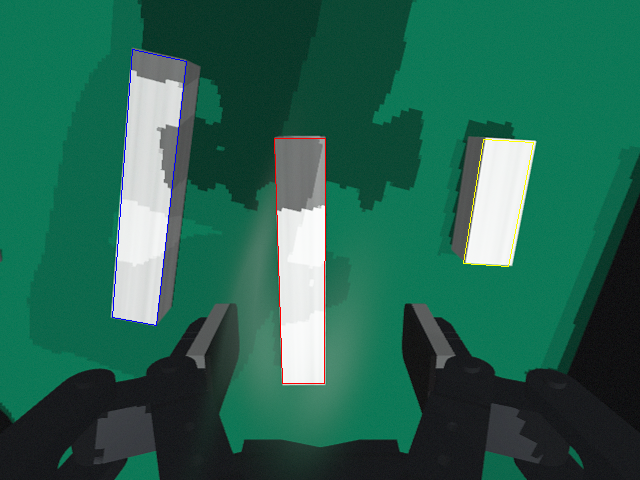

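The wrist picture matches my outlines: tube A is centred between the fingers, and B and the offcut are clear of them. Now I'll descend and grip.

Emit:
{"method": "servo_tool", "body": {"deltas": [[[60,0,0,-40,0],[60,0,0,-75,0],[60,0,0,-86,0],[60,0,0,-86,0],[60,0,0,-86,0]]]}}

```text
time: 2.62
tool_pos: [0.5075, -0.0342, 0.0319]
tool_rot: [0.002, -0.105, 0.995, -0.001]
contact_force: [-0.1, -0.5, -0.1]
gripper_width: 0.707
```

Emit:
{"method": "servo_tool", "body": {"deltas": [[[15,0,0,0,0],[15,0,0,0,0],[15,0,0,0,0],[15,0,0,0,0],[15,0,0,0,0]]]}}

```text
time: 3.25
tool_pos: [0.5075, -0.0349, 0.0316]
tool_rot: [0.002, -0.104, 0.995, -0.001]
contact_force: [-0.7, -2.1, 6.5]
gripper_width: 0.275
```

Emit:
{"method": "servo_tool", "body": {"deltas": [[[40,0,0,0,0],[40,0,0,-5,0],[40,0,0,-9,0],[40,0,0,-9,0],[40,0,0,-9,0]]]}}

```text
time: 3.88
tool_pos: [0.5058, -0.0341, 0.0205]
tool_rot: [-0.0, -0.104, 0.995, 0.0]
contact_force: [0.1, 0.4, -0.1]
gripper_width: 0.469
```

Emit:
{"method": "servo_tool", "body": {"deltas": [[[15,0,0,0,0],[15,0,0,0,0],[15,0,0,0,0],[15,0,0,0,0]]]}}

```text
time: 4.38
tool_pos: [0.5063, -0.0343, 0.0211]
tool_rot: [0.0, -0.104, 0.995, -0.0]
contact_force: [-0.4, -0.6, 2.2]
gripper_width: 0.282
```

Emit:
{"method": "servo_tool", "body": {"deltas": [[[15,0,0,40,0],[15,0,0,85,0],[15,0,0,130,0],[15,-4,40,130,-0.5],[15,-8,85,130,-1.0]]]}}

```text
time: 5.0
tool_pos: [0.4975, 0.0514, 0.1506]
tool_rot: [0.0, -0.05, 0.999, 0.0]
contact_force: [1.1, 0.8, -3.2]
gripper_width: 0.278
```

Emit:
{"method": "servo_tool", "body": {"deltas": [[[15,-4,45,0,-0.5],[15,-8,90,0,-0.83],[15,-12,140,0,-0.83],[15,-15,185,0,-0.83],[15,-15,185,0,-0.83]]]}}

```text
time: 5.62
tool_pos: [0.4815, 0.238, 0.1495]
tool_rot: [-0.001, -0.011, 1.0, -0.0]
contact_force: [1.2, 0.0, -3.1]
gripper_width: 0.281
```

Emit:
{"method": "servo_tool", "body": {"deltas": [[[15,1,9,0,0],[15,1,9,-20,0],[15,1,9,-20,0]]]}}

```text
time: 6.0
tool_pos: [0.482, 0.2434, 0.1273]
tool_rot: [-0.003, -0.008, 1.0, -0.001]
contact_force: [0.4, 0.1, -2.8]
gripper_width: 0.279
```

```bash
python3 - <<'E'
from h import *
s=state();print(s["tool_pos"],s["tool_rot"])
cv2.imwrite("pics/d1.png",grab_frame("wrist")[:,:,::-1])
t=grab_frame("top")[:,:,::-1];cv2.imwrite("pics/d2.png",cv2.resize(t[180:400,130:450],(800,550)))
E
```

```text
[0.482  0.2434 0.1273] [-0.0029 -0.0081  1.     -0.0011]
```

View pics/d1.png

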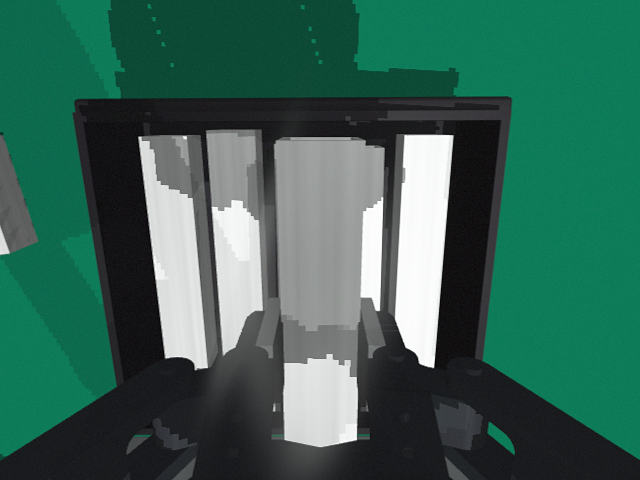

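View pics/d2.png

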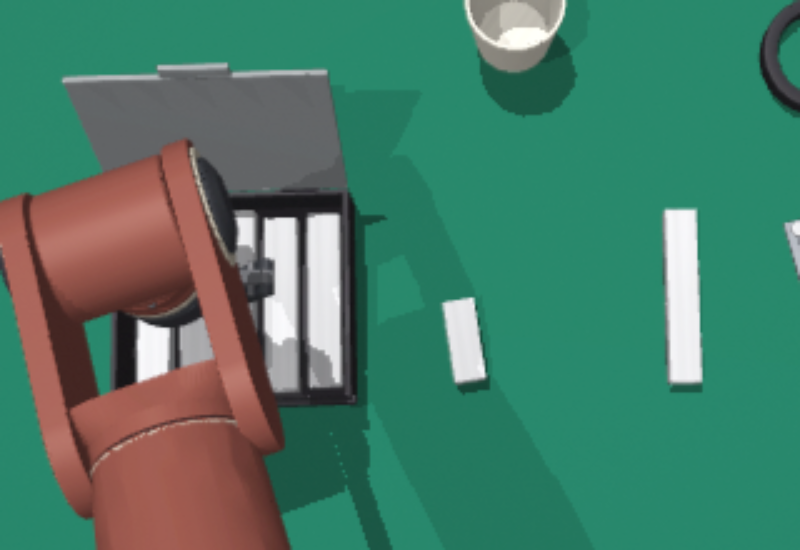

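Emit:
{"method": "servo_tool", "body": {"deltas": [[[15,3,3,-25,0],[15,3,3,-45,0],[15,3,3,-60,0],[15,3,3,-68,0],[15,3,3,-68,0]]]}}

```text
time: 6.72
tool_pos: [0.4865, 0.2476, 0.0621]
tool_rot: [-0.001, -0.009, 1.0, -0.0]
contact_force: [-0.1, 0.4, -2.3]
gripper_width: 0.28
```

Emit:
{"method": "servo_tool", "body": {"deltas": [[[15,0,0,-6,0],[15,0,0,-10,0],[15,0,0,-11,0],[15,0,0,-11,0]]]}}

```text
time: 7.22
tool_pos: [0.487, 0.2478, 0.0518]
tool_rot: [0.0, -0.009, 1.0, -0.0]
contact_force: [0.1, -0.1, -3.1]
gripper_width: 0.279
```

Emit:
{"method": "servo_tool", "body": {"deltas": [[[15,0,0,-1.5,0],[15,0,0,-1.5,0],[38,0,0,-1.5,0],[38,0,0,-1.5,0],[38,0,0,-1.5,0]]]}}

```text
time: 7.85
tool_pos: [0.4873, 0.248, 0.0506]
tool_rot: [0.0, -0.009, 1.0, 0.0]
contact_force: [0.2, 0.4, 0.3]
gripper_width: 0.445
```

Emit:
{"method": "servo_tool", "body": {"deltas": [[[38,0,0,20,0],[38,0,0,60,0],[38,0,0,100,0],[38,0,0,100,0]]]}}

```text
time: 8.35
tool_pos: [0.49, 0.249, 0.1565]
tool_rot: [0.005, -0.009, 1.0, 0.002]
contact_force: [-0.1, 0.2, -0.3]
gripper_width: 0.451
```

```bash
python3 - <<'E'
from h import *
s=state();print(s["tool_pos"],s["tool_rot"])
cv2.imwrite("pics/e1.png",grab_frame("wrist")[:,:,::-1])
E
```

```text
[0.49   0.249  0.1565] [ 0.005  -0.0087  0.9999  0.0017]
```

View pics/e1.png

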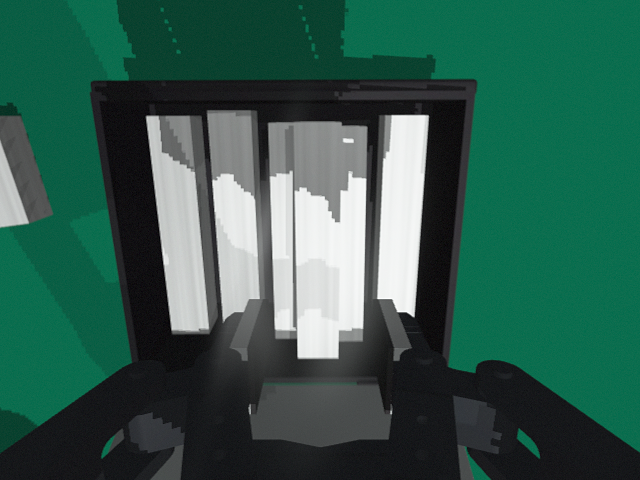

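Emit:
{"method": "servo_tool", "body": {"deltas": [[[60,0,-50,0,0],[60,0,-100,0,0],[60,0,-150,0,0],[60,0,-200,0,-0.1],[60,0,-250,0,-0.17]]]}}

```text
time: 9.02
tool_pos: [0.4858, -0.0036, 0.1491]
tool_rot: [-0.001, 0.0, 1.0, 0.0]
contact_force: [0.7, -0.1, 0.3]
gripper_width: 0.701
```

Emit:
{"method": "servo_tool", "body": {"deltas": [[[60,0,-50,0,0],[60,0,-100,0,0],[60,0,-128,-20,0],[60,0,-128,-45,0],[60,0,-128,-45,0]]]}}

```text
time: 9.65
tool_pos: [0.4844, -0.1295, 0.1019]
tool_rot: [-0.003, 0.001, 1.0, 0.001]
contact_force: [0.0, 0.2, 0.4]
gripper_width: 0.702
```

```bash
python3 - <<'E'
from h import *
t=grab_frame("top")[:,:,::-1];cv2.imwrite("pics/e2.png",cv2.resize(t[200:350,150:450],(800,400),interpolation=cv2.INTER_CUBIC))
s=state();print(s["tool_pos"],s["tool_rot"])
cv2.imwrite("pics/e3.png",grab_frame("wrist")[:,:,::-1])
E
```

```text
[ 0.4856 -0.1297  0.1036] [-0.0018  0.0003  1.      0.0008]
```

View pics/e2.png

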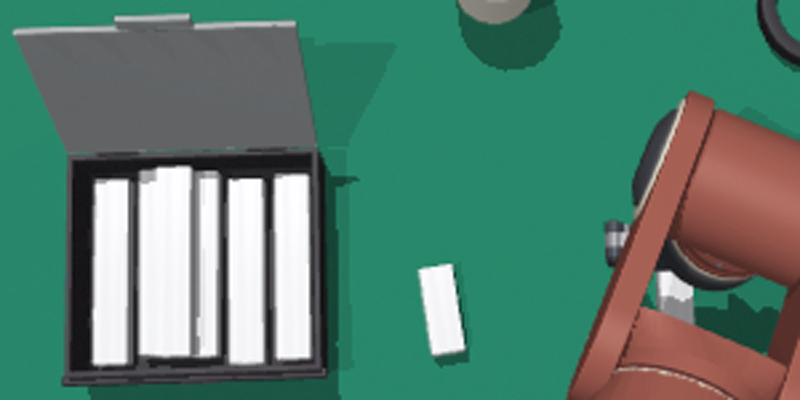

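View pics/e3.png

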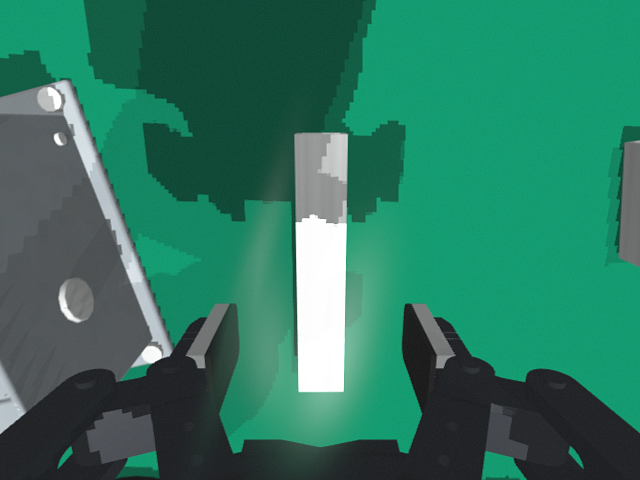

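The top view shows tube A resting on packed tubes 2 and 3 inside the box. B is centred between the jaws, around column 321 in the wrist picture. Next I'll grip B.

Emit:
{"method": "servo_tool", "body": {"deltas": [[[60,4,0,-35,0],[60,4,0,-65,0],[60,4,0,-81,0],[60,4,0,-81,0],[60,4,0,-81,0]]]}}

```text
time: 10.38
tool_pos: [0.4921, -0.1305, 0.0257]
tool_rot: [0.001, 0.0, 1.0, -0.001]
contact_force: [0.0, -0.2, 0.4]
gripper_width: 0.704
```

Emit:
{"method": "servo_tool", "body": {"deltas": [[[15,0,0,0,0],[15,0,0,0,0],[15,0,0,0,0],[15,0,0,0,0],[15,0,0,0,0]]]}}

```text
time: 11.0
tool_pos: [0.4918, -0.1306, 0.0254]
tool_rot: [0.001, 0.0, 1.0, -0.0]
contact_force: [-1.0, 1.0, 7.0]
gripper_width: 0.278
```

Emit:
{"method": "servo_tool", "body": {"deltas": [[[15,0,0,40,0],[15,0,0,85,0],[15,0,0,125,0],[15,0,40,125,0.1],[15,0,85,125,0.17]]]}}

```text
time: 11.62
tool_pos: [0.4907, -0.0447, 0.1494]
tool_rot: [0.0, -0.008, 1.0, -0.0]
contact_force: [0.3, 0.4, -1.8]
gripper_width: 0.277
```

Emit:
{"method": "servo_tool", "body": {"deltas": [[[15,0,50,0,0],[15,-1,100,0,0],[15,-1,150,0,0],[15,-1,200,0,0],[15,-1,235,0,0]]]}}

```text
time: 12.25
tool_pos: [0.4889, 0.1917, 0.1483]
tool_rot: [-0.001, -0.009, 1.0, -0.0]
contact_force: [0.3, 0.2, -1.6]
gripper_width: 0.28
```

Emit:
{"method": "servo_tool", "body": {"deltas": [[[15,0,0,0,0],[15,0,0,-15,0],[15,0,0,-15,0]]]}}

```text
time: 12.62
tool_pos: [0.4884, 0.1885, 0.1315]
tool_rot: [-0.002, -0.008, 1.0, -0.001]
contact_force: [0.7, 0.2, -2.3]
gripper_width: 0.272
```

```bash
python3 - <<'E'
from h import *
s=state();print(s["tool_pos"],s["tool_rot"])
cv2.imwrite("pics/f1.png",grab_frame("wrist")[:,:,::-1])
E
```

```text
[0.4884 0.1885 0.1315] [-0.0023 -0.008   1.     -0.0007]
```

View pics/f1.png

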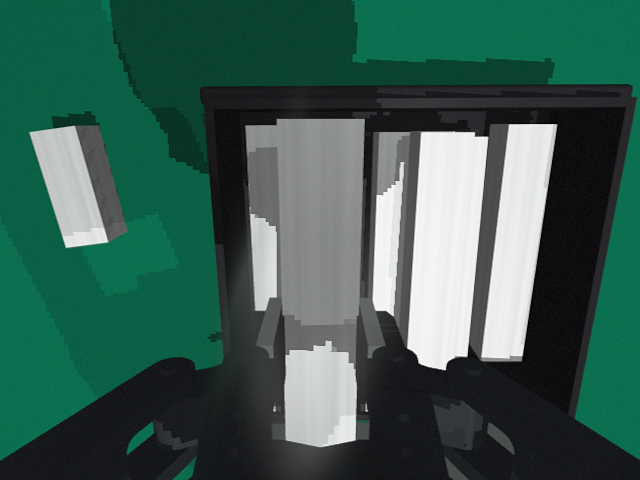

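Emit:
{"method": "servo_tool", "body": {"deltas": [[[15,1,2,-25,0],[15,1,2,-45,0],[15,1,2,-62,0],[15,1,2,-66,0],[15,1,2,-66,0]]]}}

```text
time: 13.3
tool_pos: [0.4911, 0.1917, 0.0683]
tool_rot: [0.0, -0.009, 1.0, 0.0]
contact_force: [0.6, 1.6, -2.0]
gripper_width: 0.277
```

Emit:
{"method": "servo_tool", "body": {"deltas": [[[15,0,0,-6,0],[15,0,0,-9,0],[15,0,0,-9,0],[15,0,0,-9,0]]]}}

```text
time: 13.8
tool_pos: [0.491, 0.1919, 0.0594]
tool_rot: [0.0, -0.009, 1.0, 0.0]
contact_force: [-1.1, -0.6, -1.3]
gripper_width: 0.277
```

Emit:
{"method": "servo_tool", "body": {"deltas": [[[15,0,0,-4.5,0],[15,0,0,-4.5,0],[35,0,0,-4.5,0],[35,0,0,-4.5,0],[35,0,0,-4.5,0]]]}}

```text
time: 14.42
tool_pos: [0.4911, 0.1919, 0.055]
tool_rot: [0.0, -0.009, 1.0, 0.0]
contact_force: [0.8, 0.5, -0.2]
gripper_width: 0.411
```

Emit:
{"method": "servo_tool", "body": {"deltas": [[[35,0,0,15,0],[35,0,0,50,0],[35,0,0,100,0],[35,0,0,150,0],[0,0,0,200,0]]]}}

```text
time: 15.05
tool_pos: [0.4908, 0.1918, 0.2577]
tool_rot: [0.001, -0.009, 1.0, 0.0]
contact_force: [0.1, -0.8, -0.3]
gripper_width: 0.215
```

```bash
python3 - <<'E'
from h import *
s=state();print(s["tool_pos"],s["tool_rot"])
cv2.imwrite("pics/g1.png",grab_frame("wrist")[:,:,::-1])
cv2.imwrite("pics/g2.png",grab_frame("scene")[:,:,::-1])
E
```

```text
[0.4908 0.1918 0.2577] [ 0.0008 -0.0087  1.      0.0002]
```

View pics/g1.png

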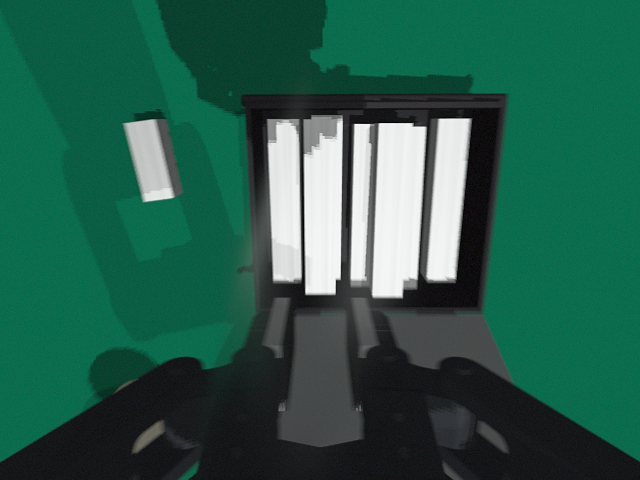

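View pics/g2.png

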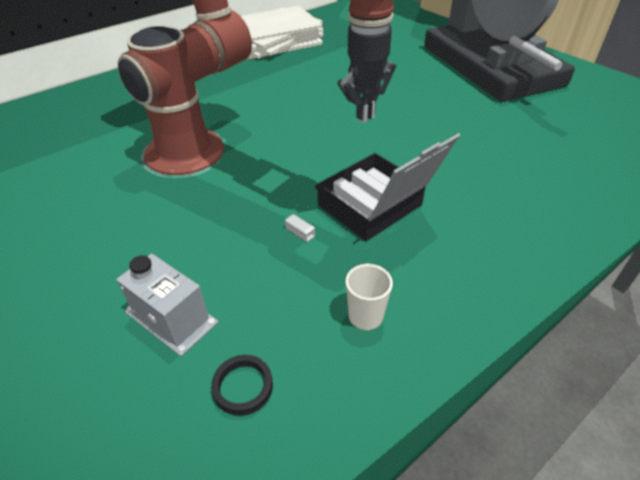

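Both tubes lie in the box. Now I'll go over and behind the lid and push it forward.

Emit:
{"method": "servo_tool", "body": {"deltas": [[[0,0,15,45,0],[0,40,36,50,0],[0,90,36,50,0],[0,140,36,50,0],[0,190,36,50,0]]]}}

```text
time: 15.78
tool_pos: [0.6823, 0.2279, 0.3051]
tool_rot: [0.0, -0.009, 1.0, 0.0]
contact_force: [-0.1, -0.0, 0.7]
gripper_width: -0.002
```

Emit:
{"method": "servo_tool", "body": {"deltas": [[[0,25,0,0,0],[0,25,0,-30,0],[0,25,0,-70,0],[0,25,0,-100,0],[0,25,0,-100,0]]]}}

```text
time: 16.4
tool_pos: [0.7039, 0.2274, 0.2007]
tool_rot: [-0.004, -0.009, 1.0, -0.001]
contact_force: [-0.3, -0.5, -0.4]
gripper_width: -0.001
```

Emit:
{"method": "servo_tool", "body": {"deltas": [[[0,-40,0,0,0],[0,-65,0,0,0],[0,-85,0,0,0],[0,-105,0,0,0],[0,-125,0,0,0]]]}}

```text
time: 17.02
tool_pos: [0.5814, 0.2281, 0.2079]
tool_rot: [0.002, -0.009, 1.0, 0.001]
contact_force: [1.0, -0.4, 0.0]
gripper_width: -0.0
```

Emit:
{"method": "servo_tool", "body": {"deltas": [[[0,-15,0,0,0],[0,-30,0,0,0],[0,-45,0,0,0],[0,-45,0,0,0],[0,-45,0,0,0]]]}}

```text
time: 17.65
tool_pos: [0.5361, 0.2278, 0.2048]
tool_rot: [0.0, -0.009, 1.0, 0.0]
contact_force: [-0.1, -0.2, -0.9]
gripper_width: 0.001
```

```bash
python3 - <<'E'
from h import *
cv2.imwrite("pics/h1.png",grab_frame("scene")[:,:,::-1])
E
```

```text
(no output)
```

View pics/h1.png

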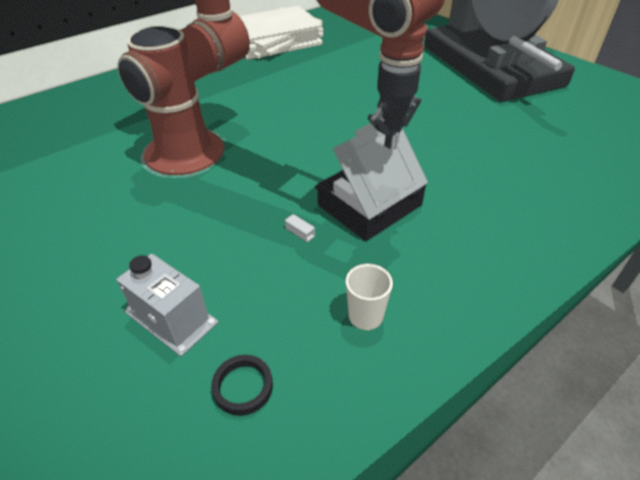

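Emit:
{"method": "servo_tool", "body": {"deltas": [[[0,0,0,30,0],[0,0,-10,50,0],[0,-15,-60,50,0],[0,-30,-110,50,0],[0,-45,-160,50,0]]]}}

```text
time: 18.32
tool_pos: [0.4906, 0.0659, 0.2553]
tool_rot: [0.001, -0.009, 1.0, -0.0]
contact_force: [1.4, -0.5, 0.4]
gripper_width: 0.001
```

```bash
python3 - <<'E'
from h import *
cv2.imwrite("pics/h2.png",grab_frame("scene")[:,:,::-1])
E
```

```text
(no output)
```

View pics/h2.png

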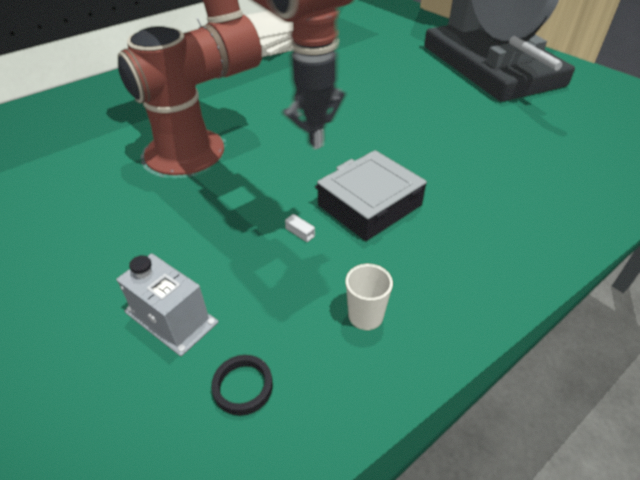

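Emit:
{"method": "servo_tool", "body": {"deltas": [[[0,-10,-50,0,0],[0,-20,-100,0,0],[0,-30,-150,0,0],[0,-40,-200,0,0],[0,-45,-250,0,0]]]}}

```text
time: 19.0
tool_pos: [0.4453, -0.1844, 0.2554]
tool_rot: [0.001, -0.008, 1.0, -0.0]
contact_force: [0.8, -0.0, -0.0]
gripper_width: -0.0
```

Emit:
{"method": "servo_tool", "body": {"deltas": [[[0,0,-50,0,0],[0,0,-106,0,0],[0,0,-106,-30,0],[0,0,-106,-50,0],[0,0,-106,-50,0]]]}}

```text
time: 19.62
tool_pos: [0.4449, -0.2872, 0.2024]
tool_rot: [-0.002, -0.009, 1.0, 0.001]
contact_force: [0.3, -0.4, -0.6]
gripper_width: -0.003
```

```bash
python3 - <<'E'
from h import *
s=state();print(s["tool_pos"])
cv2.imwrite("pics/i1.png",grab_frame("wrist")[:,:,::-1])
cv2.imwrite("pics/i2.png",grab_frame("scene")[:,:,::-1])
E
```

```text
[ 0.4449 -0.2872  0.2024]
```

View pics/i1.png

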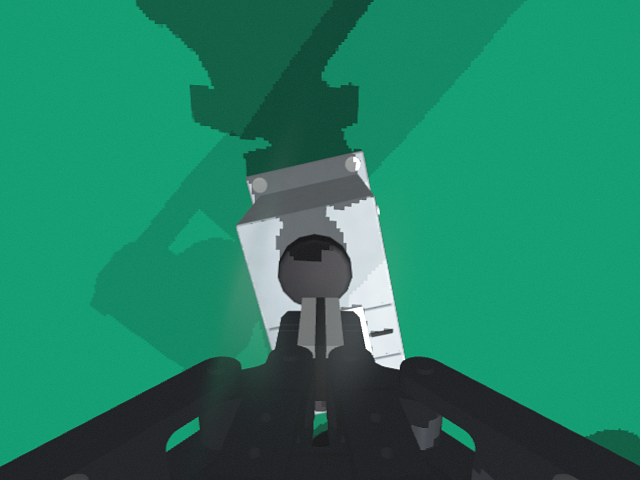

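View pics/i2.png

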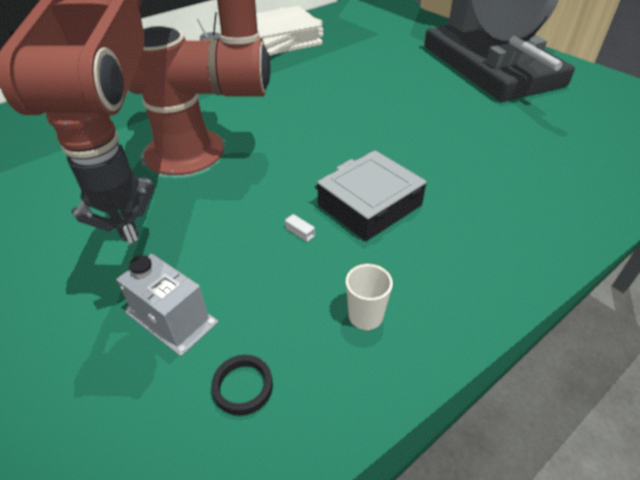

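The lid is shut. I'll check the key's position from the wrist picture (disc around (314,270)).

```bash
python3 - <<'E'
from h import *
print(bp("wrist",[[314.5,268],[314.5,304],[278,270],[352,270]],0.131))
print(state()["tool_pos"])
E
```

```text
[[ 0.4453 -0.2917  0.131 ]
 [ 0.4651 -0.2914  0.131 ]
 [ 0.4467 -0.3101  0.131 ]
 [ 0.446  -0.2727  0.131 ]]
[ 0.4461 -0.2878  0.2052]
```

Emit:
{"method": "servo_tool", "body": {"deltas": [[[0,0,-2,-30,0],[0,0,-2,-45,0],[0,0,-2,-51,0],[0,0,-2,-51,0]]]}}

```text
time: 20.23
tool_pos: [0.4461, -0.2901, 0.154]
tool_rot: [0.0, -0.009, 1.0, -0.0]
contact_force: [-0.4, 0.4, 0.2]
gripper_width: -0.001
```

Emit:
{"method": "servo_tool", "body": {"deltas": [[[0,0,0,-8,0],[0,0,0,-16,0],[0,0,0,-16,0],[0,0,0,-16,0]]]}}

```text
time: 20.72
tool_pos: [0.4459, -0.2902, 0.1378]
tool_rot: [-0.0, -0.009, 1.0, 0.0]
contact_force: [0.1, -0.5, 1.6]
gripper_width: -0.001
```

Emit:
{"method": "servo_tool", "body": {"deltas": [[[0,0,0,-1,0],[0,0,0,-1,0],[0,0,0,10,0],[0,0,0,18,0],[0,0,0,18,0]]]}}

```text
time: 21.35
tool_pos: [0.4464, -0.2905, 0.1569]
tool_rot: [0.001, -0.009, 1.0, -0.001]
contact_force: [-0.5, 0.8, 0.1]
gripper_width: -0.002
```

```bash
python3 - <<'E'
from h import *
print(state()["tool_pos"],state()["contact_force"])
i=grab_frame("scene")[:,:,::-1]; cv2.imwrite("pics/j1.png",cv2.resize(i[220:360,80:260],(720,560),interpolation=cv2.INTER_CUBIC))
E
```

```text
[ 0.4464 -0.2905  0.1569] [-0.4709  0.7824  0.0729]
```

View pics/j1.png

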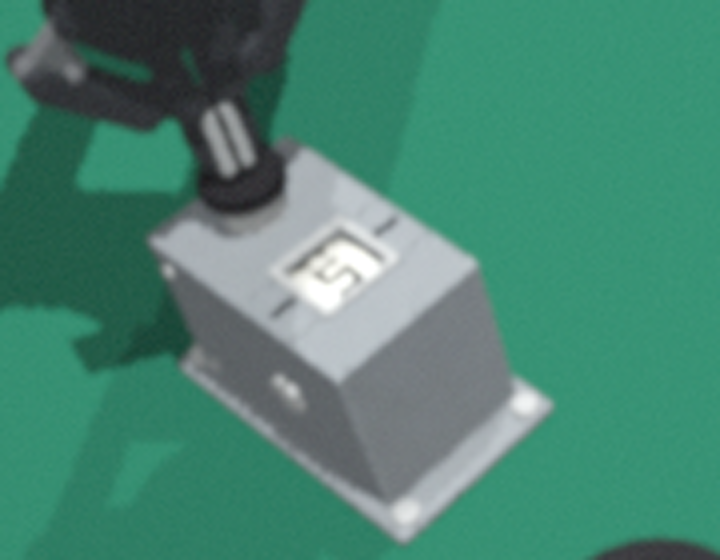

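The window went from 4 to 5. Second press, one at a time.

Emit:
{"method": "servo_tool", "body": {"deltas": [[[0,0,0,-10,0],[0,0,0,-19,0],[0,0,0,-19,0],[0,0,0,-19,0],[0,0,0,-19,0]]]}}

```text
time: 22.02
tool_pos: [0.4458, -0.2901, 0.1366]
tool_rot: [-0.0, -0.009, 1.0, 0.0]
contact_force: [-0.6, -0.5, 2.3]
gripper_width: 0.002
```

Emit:
{"method": "servo_tool", "body": {"deltas": [[[0,0,0,10,0],[0,0,0,19,0],[0,0,0,19,0],[0,0,0,19,0]]]}}

```text
time: 22.52
tool_pos: [0.4458, -0.29, 0.1556]
tool_rot: [-0.0, -0.009, 1.0, 0.0]
contact_force: [0.5, 0.9, 0.5]
gripper_width: 0.001
```

```bash
python3 - <<'E'
from h import *
print(state()["tool_pos"],state()["contact_force"])
i=grab_frame("scene")[:,:,::-1]; cv2.imwrite("pics/j2.png",cv2.resize(i[220:360,80:260],(720,560),interpolation=cv2.INTER_CUBIC))
E
```

```text
[ 0.4458 -0.29    0.1556] [0.5114 0.8987 0.4844]
```

View pics/j2.png

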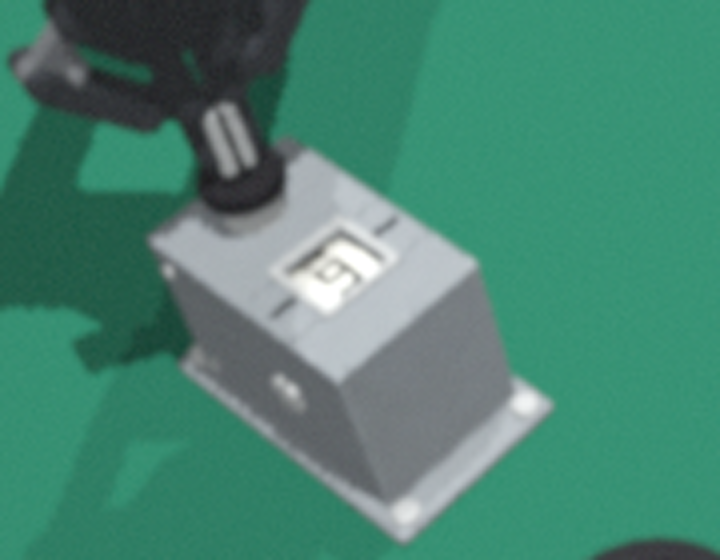

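It shows 6. Third press, then retreat upwards.

Emit:
{"method": "servo_tool", "body": {"deltas": [[[0,0,0,-10,0],[0,0,0,-19,0],[0,0,0,-19,0],[0,0,0,-19,0],[0,0,0,-19,0]]]}}

```text
time: 23.2
tool_pos: [0.4458, -0.2901, 0.1367]
tool_rot: [-0.0, -0.009, 1.0, 0.0]
contact_force: [0.6, 0.1, 1.1]
gripper_width: 0.001
```

Emit:
{"method": "servo_tool", "body": {"deltas": [[[0,0,0,10,0],[0,0,0,50,0],[0,0,0,100,0],[0,0,50,120,0],[0,0,100,120,0]]]}}

```text
time: 23.82
tool_pos: [0.4466, -0.1898, 0.26]
tool_rot: [0.002, -0.008, 1.0, -0.001]
contact_force: [0.1, 1.2, -0.0]
gripper_width: -0.002
```

Emit:
{"method": "servo_tool", "body": {"deltas": [[[0,-10,40,0,0],[0,-20,80,0,0],[0,-30,110,0,0],[0,-30,110,0,0],[0,-30,110,0,0]]]}}

```text
time: 24.45
tool_pos: [0.4159, -0.0804, 0.257]
tool_rot: [0.0, -0.009, 1.0, -0.0]
contact_force: [0.1, 0.0, 0.1]
gripper_width: 0.0
```

```bash
python3 - <<'E'
from h import *
print(state()["tool_pos"],state()["contact_force"])
i=grab_frame("scene")[:,:,::-1]; cv2.imwrite("pics/k1.png",i)
t=grab_frame("top")[:,:,::-1]; cv2.imwrite("pics/k2.png",cv2.resize(t[245:355,430:530],(600,600)))
cv2.imwrite("pics/k3.png",t)
E
```

```text
[ 0.4159 -0.0804  0.257 ] [0.0663 0.0035 0.1004]
```

View pics/k1.png

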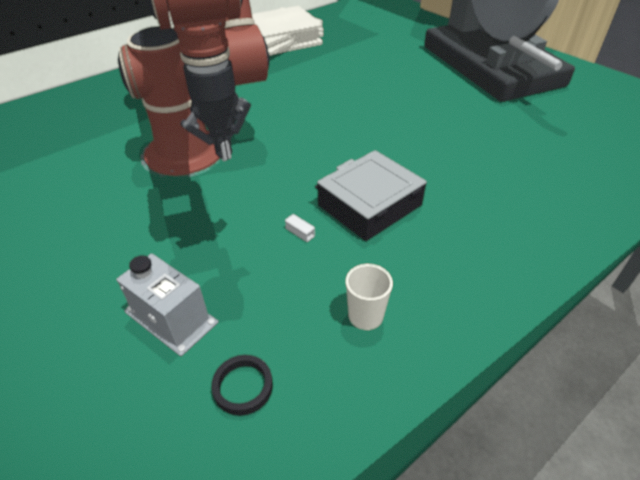

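View pics/k2.png

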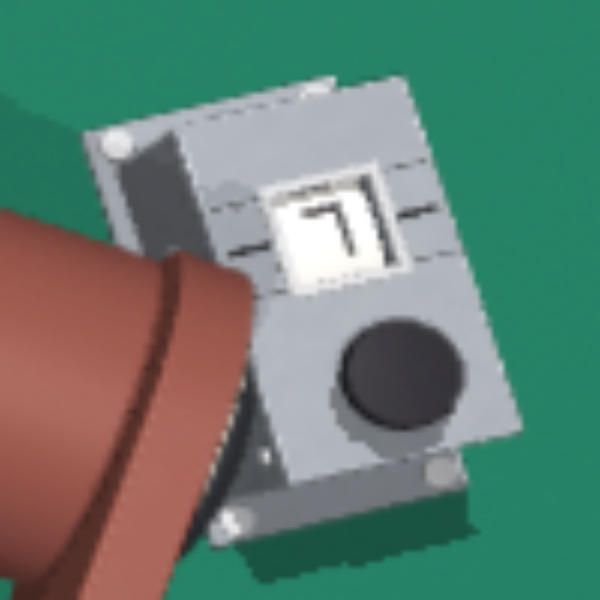

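View pics/k3.png

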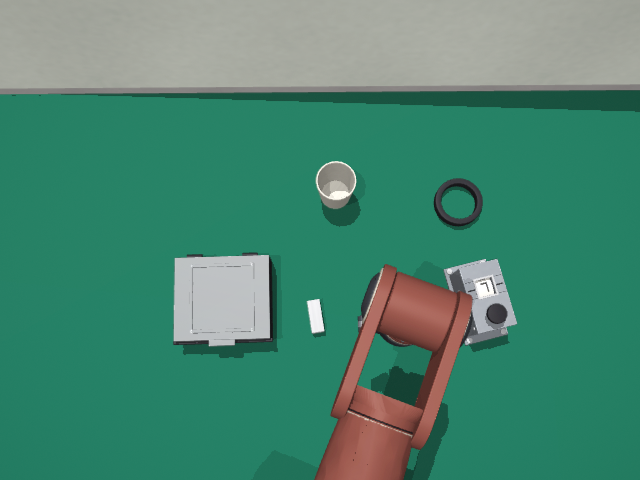

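The window shows 7 on the reading line with the key up. The lid lies flat on the rim, and the offcut, cup and tape roll are where they were. Handing in.

```bash
python3 -c "
from plant import *
print(job_done())"
```

```text
the job is handed in; nothing more can be done
None
```

The batch is finished and handed in at about 24.5 s of the 72 s allowed; no verdict was reported.

- **Tubes:** Both loose tubes are in the box, on top of the five already packed. The wrist picture taken before the lid closed showed both inside the walls. My first grip on tube A was about 10 mm off to one side and too high, so I let go, lowered the fingers and gripped it again before lifting.
- **Lid:** I pushed it forward from behind until it fell shut. In the final scene and top pictures it lies flat on the rim, but I did not measure its angle.
- **Counter:** It started on 4. Three presses took it to 5, 6 and then 7, with a picture after each. The last top view shows 7 on the reading line with the key up.
- **Left alone:** The offcut, paper cup and tape roll stand at the same pixel positions as at the start.
- **Robot:** It is clear of everything, with its measured contact force near zero.

None of the last checks failed or disagreed.

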